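# Seat and clamp the monitor camera's boom in its V-rest stand

### The arm

A 6-joint arm with a two-finger parallel gripper is mounted at the origin on the work surface. World frame = base frame: x ahead of the robot, y to its left, z up, the work surface at z = 0. Lengths are in mm, angles in rad, forces in N, time in s.
With the tool pointing down it reaches from about 275 to 825 mm from the base axis. Payload 4.9 kg.
Tool frame: the origin (TCP) lies on the centre line of the jaws, within the pads' length; the fingertips stand 19 mm ahead of it and the grasp point (between the pads) is the TCP; y points along the fingers, z is the direction in which the jaws open and shut, and the axes are right-handed (so a half turn about y gives the same grasp; the last joint's range is limited). The gripper opens to 85 mm and grips with 20 to 120 N. Pads are 22 mm wide; open, the fingers measure 114 mm over their backs; the gripper's body (76 mm by 85 mm) begins 54 mm behind the grasp point. The pads swing forward as they close: fully open they stand 13 mm farther back than shut.
Start: joints at [-1.236, 0.326, -0.193, 1.052, 0, 1.437], TCP at [248.513, -490.673, 250.281] pointing down, gripper open.
Joint ranges: [-2.65, 2.65], [-0.97, 1.79], [-1.3, 1.35], [-1.93, 2.1], [-1.47, 1.37], [-3.14, 3.14]. Speed limits (rad/s): [2.57, 2.57, 3.14, 3.14, 3.14, 3.14].

### API

Orientations are given as [roll, pitch, yaw] about the fixed x, y, z axes, in that order (R = Rz(yaw) Ry(pitch) Rx(roll)).
In Python, from workcell import arm, capture, camera_info gives the robot as it stands. The module is installed in compiled form; this text tells all that it offers.
- The arm moves only by the shell command python3 -m pendant 'ROWS' [FORCE]. ROWS is JSON, one flat list of numbers, 7 for each row, row after row: the closure, from 0 (fully open) to 1 (shut), then the shift along the tool's x, y, z in mm, then the turn, a rotation vector about the tool's x, y, z in degrees. A call has 1 to 12 rows; each row shifts and turns the pose as measured when the row begins, along the tool's axes as they then stand; what a row does not reach is not made up. A row lasts 1/10 s, in which the tool goes at most 50 mm and 8.59 degrees, less where a joint would pass 70% of its speed; a pose out of reach is approached as far as the arm can. A call is refused whole if a number of a shift passes 50 or a number of a turn 8.59, either way. A call with a gripper value outside its range is refused whole. The fingers move at their own pace and stop on an object; FORCE is the grip in N (left out, the last holds). Time passes only in rows, so rows that do not move let the fingers close. It gives the time, the measured TCP pose, the force and the opening at its end, in the units of the state.
- arm.state(): the state, without advancing time (a new reading comes with each control period).
- capture(name): name is "scene" or "side" or "wrist"; returns the picture (400x640x3 uint8, blue, green, red); there is no depth.
- camera_info(name): a dict with "intrinsics" (3x3 intrinsics, pixels), "world_to_cam" (4x4, takes a point from world to camera coordinates). Camera axes: x right, y up, looking along -z (the intrinsics and any distortion apply to the point x, -y, -z); pixel columns grow to the right and rows downward; lengths in mm; the calibration is good to about 2 mm. A picture is of the moment at which its call begins: read the wrist's pose just before it. camera_info takes no time and is no camera call; for the wrist camera it gives the pose at the moment of the call.
- arm.hand_in(): hands the job in, once; it reports no verdict.
The state is a dict: "clock": time; "qpos": joint angles; "qd": joint speeds; "effort": joint torques, N m; "tool_pos": TCP position; "tcp_rot": TCP orientation; "force": force on the tool from outside, world axes, zero at the start; "ft_torque": the same for the moment, N m; "gripper_width": finger opening in mm.
Only numpy, scipy, OpenCV 4.12 (cv2) and the standard library are available. Lean on these libraries where they do the work, as an engineer would, in place of code of your own. Each camera call takes 0.05 s, during which the arm holds its last target. There are 200 camera calls.

### The job

The baby monitor camera's boom is lying on the dresser: lift it by the middle of its tube and lower it gently into the two V-rests of its stand, camera upright and on the clamp's side, so that the tube settles fully in both Vs. Slide it along in the rests until its stop collar is felt to bear snugly against the outer face of the rest without the clamp, but is not rammed into it, and then swing the clamp lever over and press its paddle down until it grips the tube firmly, without forcing it. Let go of everything and leave the other things on the dresser where they are.

Things in the scene. Friction and masses are not known exactly. Their poses are not given: they have to be found in the camera images.
- tube_middle (a point): Boom (loose, 0.34-0.53 kg): steel tube 22 mm thick, camera head and round weight (50 mm) at its ends, lying on both. Point: tube axis near the centre of mass, 25 mm above the dresser; grasp here. Axes: y along the tube to the camera, z up. Along y (mm): weight -174 to -150, collar -103 to -91, bare tube to +122, socket (30 mm) to +130, camera (52 x 50 mm) to +192.
- collar: Black stop collar fixed on the tube, 36 mm across, 12 mm long. Origin: centre of its face towards the camera, on the tube axis, 91 mm from the tube's middle towards the weight. Axes as the tube's. This face is to bear against the outer face of the rest without the clamp; a push of 3 to 8 N on that stop, beyond the 3 to 9 N of sliding drag, is plenty.
- seat (a point): Stand, fixed: base plate 90 x 250 x 12 mm and two rigid grey V-blocks 62 wide, 22 thick, 93 tall (mm), 80 mm either side of its middle; 90-degree Vs, mouth 48 wide. Point: midway between them, 85 mm up, on the axis of the seated tube (15.6 mm above the V bottoms). Axes: y along that axis to the rest with the clamp, z up. The other rest's outer face is at y = -91 mm; collar home puts the tube's middle here.
- clamp_hinge (a point): Hinge of the clamp lever on the stand: x -40, y +80, z +18 mm from the seat point in its axes. Axes as the seat's; the hinge runs along y and the lever closes over the tube towards +x.
- clamp_paddle (a point): Clamp lever (aluminium, 90 mm long, 8 mm thick, rubber pad 40 mm from the hinge): centre of the outer (upper when closed) face of the paddle at its free end, 77 mm from the hinge; paddle 26 long, 22 wide, 8 thick (mm). Axes: x along the lever away from the hinge, z out of that face.
- clamp (a joint): Lever angle, rad: 1.57 upright, more leans back (as at the start), about 0.02 level with its pad touching the seated tube. The hinge is stiff and stays where it is left: about 5 N at the paddle swings it, 8 to 12 N down on the paddle clamps the tube firmly.

How it is judged (in metres and radians):
On the way:
1. the tube lies fully in both V-rests, camera upright on the clamp's side, with the collar pushed up against the rest (over 1.5 N) and the clamp still open (x of tube_middle in the frame of seat between -0.002 and 0.002 m and z of tube_middle in the frame of seat between -0.002 and 0.002 m and angle between the y axis of tube_middle and the y axis of seat, either way round below 0.025 rad and angle between tube_middle's own z axis and vertical below 0.35 rad and y of collar in the frame of seat between -0.093 and -0.0895 m and contact force between collar and stand above 1.5 N and value of joint clamp above 0.5 rad), for 0.03 s.
At the end, for the whole second after the job is handed in: Tube axis within 2 mm and 0.025 rad of the seat axis, camera upright (0.35 rad) on the clamp's side, collar face at most 2 mm short of the rest's outer face, clamp lever below 0.06 rad and pressing on the tube with over 4 N; all released and at rest (x of tube_middle in the frame of seat between -0.002 and 0.002 m and z of tube_middle in the frame of seat between -0.002 and 0.002 m and angle between the y axis of tube_middle and the y axis of seat, either way round below 0.025 rad and angle between tube_middle's own z axis and vertical below 0.35 rad and y of collar in the frame of seat between -0.093 and -0.0895 m and value of joint clamp below 0.06 rad and contact force between clamp and boom above 4 N and linear speed of boom below 0.01 m/s); the robot touches nothing.
It fails at once if before clamping, the boom is dropped or forced into the rests (over 40 N), or its collar is rammed against the rest (over 15 N) (contact force between collar and stand above 15 N or (value of joint clamp above 0.3 rad and contact force between boom and stand above 40 N)).
It fails at once if the clamp is forced onto the tube with more than 22 N (contact force between clamp and boom above 22 N).
It fails at once if another thing on the dresser is shifted by more than 20 mm (distance of any of snack_pot, teether, clipper_case, cream_jar, hair_brush, wipes_tub, parent_unit from where it was at the start of the episode above 0.02 m).
It also fails if it takes over 64 s, if anything falls off the work surface, if the arm or the gripper's body presses on something with over 40 N, if the wrist force passes 120 N, or if a joint passes its speed limit or range.

## Working session

There is one attempt and no reset: what is moved stays moved. The work goes in short steps, Python scripts to look and compute and a shell command to move; the robot and the scene stay as the last step left them, time stands still between calls to the robot, and variables do not carry over. Pictures are saved under pics/ and viewed, about 8 in all and at most 12, crops included, and the job is handed in when it is done.

```bash
mkdir -p pics
python3 - <<'E'
from workcell import arm,capture,camera_info
import cv2,numpy as np
for n in ("scene","side"):
    im=capture(n); cv2.imwrite(f"pics/{n}0.png",im)
    ci=camera_info(n); print(n,np.round(ci["intrinsics"],1).tolist(),np.round(ci["world_to_cam"],3).tolist(),[k for k in ci])
print(arm.state())
E
```

```text
scene [[369.9, 0.0, 317.1], [0.0, 369.9, 202.8], [0.0, 0.0, 1.0]] [[-0.366, 0.93, 0.02, 236.068], [-0.696, -0.288, 0.657, 293.816], [0.617, 0.227, 0.753, -1052.842], [0.0, 0.0, 0.0, 1.0]] ['intrinsics', 'world_to_cam']
side [[391.2, 0.0, 315.4], [0.0, 391.2, 204.4], [0.0, 0.0, 1.0]] [[-0.979, -0.203, 0.002, 514.709], [0.096, -0.453, 0.886, -159.144], [-0.179, 0.868, 0.463, -675.47], [0.0, 0.0, 0.0, 1.0]] ['intrinsics', 'world_to_cam']
{'clock': 0.1, 'qpos': array([-1.23619131e+00,  3.26848077e-01, -1.93466051e-01,  1.05200086e+00,
       -3.43578702e-05,  1.43658844e+00]), 'qd': array([ 0.00212758, -0.00311625,  0.00370243,  0.0011103 , -0.00066531,
        0.00020848]), 'effort': array([ 4.66995825e-04, -4.44242656e+01,  2.63036352e+01,  7.96179695e-03,
        1.80727403e-05,  1.20568558e-05]), 'tool_pos': array([ 248.34284056, -490.19930793,  249.59869318]), 'tcp_rot': array([-1.57230593e+00,  1.69155553e-04, -2.67277985e+00]), 'force': array([0.24101806, 0.18258807, 0.33973945]), 'ft_torque': array([-0.01313358,  0.00565424,  0.00386514]), 'gripper_width': 85.57903112889524}
```

View pics/scene0.png

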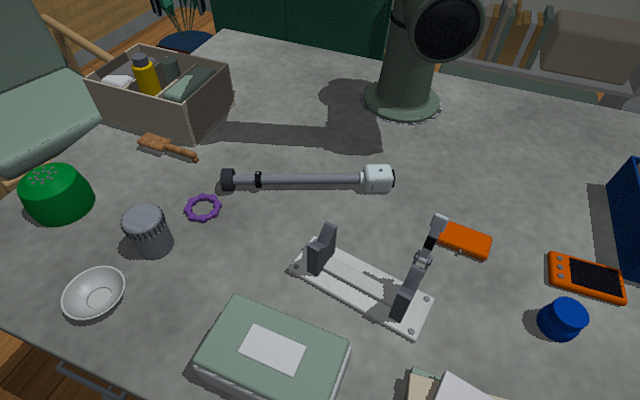

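View pics/side0.png

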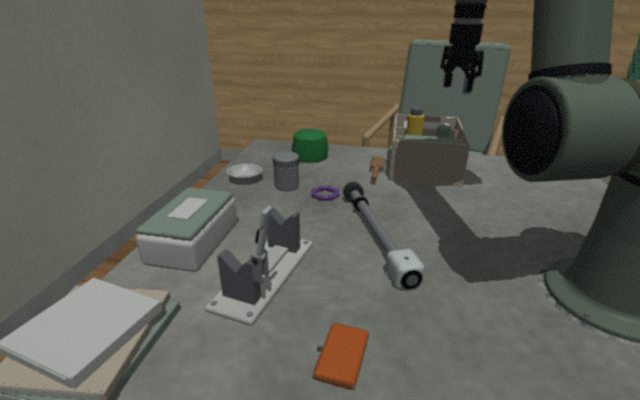

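```bash
cat > h.py <<'E'
from workcell import arm,capture,camera_info
import cv2,numpy as np
from scipy.spatial.transform import Rotation as Ro
def cam(n):
    ci=camera_info(n);return np.array(ci["intrinsics"]),np.array(ci["world_to_cam"])
def ray(c,uv):
    K,T=c;d=np.linalg.inv(K)@[uv[0],uv[1],1];d=T[:3,:3].T@(d*[1,-1,-1]);return -T[:3,:3].T@T[:3,3],d/np.linalg.norm(d)
def onz(c,uv,z):
    o,d=ray(c,uv);return o+d*(z-o[2])/d[2]
def proj(c,p):
    K,T=c;q=(T[:3,:3]@p+T[:3,3])*[1,-1,-1];q=K@q;return q[:2]/q[2]
def two(c1,a,c2,b):
    o1,d1=ray(c1,a);o2,d2=ray(c2,b);A=np.stack([d1,-d2],1);s=np.linalg.lstsq(A,o2-o1,rcond=None)[0]
    p,q=o1+s[0]*d1,o2+s[1]*d2;return (p+q)/2,np.linalg.norm(p-q)
E
python3 - <<'E'
from h import *
c=cam("scene");s=cam("side")
for uv in [(228,180),(258,180),(378,178)]: print(uv,onz(c,uv,25).round())
for uv in [(353,192),(405,268)]: print("side",uv,onz(s,uv,25).round())
for uv in [(288,268),(435,295),(413,338)]: print("plate",uv,onz(c,uv,12).round())
a=cv2.imread("pics/scene0.png")[200:350,280:450];b=cv2.imread("pics/side0.png")[195:325,200:325]
f=lambda i:cv2.resize(i,None,fx=3.1,fy=3.1,interpolation=cv2.INTER_CUBIC)
a,b=cv2.resize(a,(396,350)),cv2.resize(b,(396,412))
a=cv2.resize(cv2.imread("pics/scene0.png")[205:345,285:445],None,fx=2.5,fy=2.5,interpolation=cv2.INTER_CUBIC)
b=cv2.resize(cv2.imread("pics/side0.png")[190:330,200:340],None,fx=2.5,fy=2.5,interpolation=cv2.INTER_CUBIC)
cv2.imwrite("pics/z1.png",np.hstack([a,b]))
E
```

```text
(228, 180) [ 486. -269.   25.]
(258, 180) [ 462. -209.   25.]
(378, 178) [356.  29.  25.]
side (353, 192) [ 485. -269.   25.]
side (405, 268) [355.  26.  25.]
plate (288, 268) [629. -63.  12.]
plate (435, 295) [582. 195.  12.]
plate (413, 338) [671. 175.  12.]
```

View pics/z1.png

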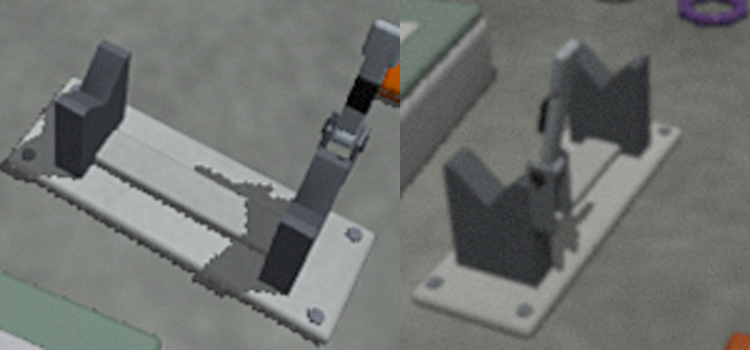

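```bash
cat >> h.py <<'E'
def go(p,H,pr=True):
    """tool-axes shift to world point p; H = wanted heading(deg) of tool x, tool pointing down"""
    st=arm.state();R=Ro.from_euler("xyz",st["tcp_rot"]);T=Ro.from_euler("xyz",[-np.pi/2,0,np.radians(H)])
    sh=R.inv().apply(np.array(p)-st["tool_pos"]);rv=np.degrees((R.inv()*T).as_rotvec())
    sh2=T.inv().apply(np.array(p)-st["tool_pos"])
    print("t",round(st["clock"],2),"pos",st["tool_pos"].round(1),"H",np.degrees(st["tcp_rot"]).round(2),"shift now",sh.round(1),"after turn",sh2.round(1),"turn",rv.round(2),"F",st["force"].round(1),"w",round(st["gripper_width"],1))
E
python3 -m pendant '[0,0,0,0,0,-8.5,0, 0,0,0,0,0,-8.5,0, 0,0,0,0,0,-8.5,0, 0,0,0,0,0,-8.5,0, 0,0,0,0,0,-8.5,0, 0,0,0,0,0,-8.5,0, 0,0,0,0,0,-8.5,0, 0,0,0,0,0,-8.5,0, 0,0,0,0,0,-8.5,0, 0,0,0,0,0,-8.5,0]'
python3 -c "
from h import *
go([421,-120,250],-66.3)"
```

```text
clock: 1.1
tool_pos: [247.2, -486.8, 244.7]
tcp_rot: [-1.57, 0.012, -1.168]
force: [0.5, 0.7, 0.2]
gripper_width: 85.5
t 1.1 pos [ 247.2 -486.8  244.7] H [-89.95   0.69 -66.94] shift now [-269.4   -1.8  303.6] after turn [-266.    -5.3  306.6] turn [-0.05 -0.64 -0.69] F [0.5 0.7 0.2] w 85.5
```

```bash
python3 -m pendant '[0,-30,0,34,0,0,0, 0,-30,-1,34,0,0,0, 0,-30,-1,34,0,0,0, 0,-30,-1,34,0,0,0, 0,-30,-1,34,0,0,0, 0,-30,-1,34,0,0,0, 0,-30,-1,34,0,0,0, 0,-30,-1,34,0,0,0, 0,-30,0,34,0,0,0]'
python3 -c "
from h import *
go([421,-120,250],-66.3)
c=cam('wrist');cv2.imwrite('pics/w1.png',capture('wrist'));print(np.linalg.inv(c[1]).round(2).tolist(),c[0].round(1).tolist())
np.savez('w1.npz',K=c[0],T=c[1])"
```

```text
clock: 2.0
tool_pos: [425.6, -109.8, 252.2]
tcp_rot: [-1.571, 0.015, -1.178]
force: [0.6, -0.8, 0.0]
gripper_width: 85.5
t 2.0 pos [ 425.6 -109.8  252.2] H [-90.     0.84 -67.5 ] shift now [ 7.7  2.1 -8.1] after turn [ 7.5  2.2 -8.3] turn [-0.01 -1.2  -0.84] F [ 0.6 -0.8  0. ] w 85.5
[[0.92, -0.37, -0.1, 399.51], [0.38, 0.89, 0.24, -47.17], [-0.0, -0.26, 0.97, 376.65], [0.0, 0.0, 0.0, 1.0]] [[303.5, 0.0, 319.1], [0.0, 303.5, 200.5], [0.0, 0.0, 1.0]]
```

View pics/w1.png

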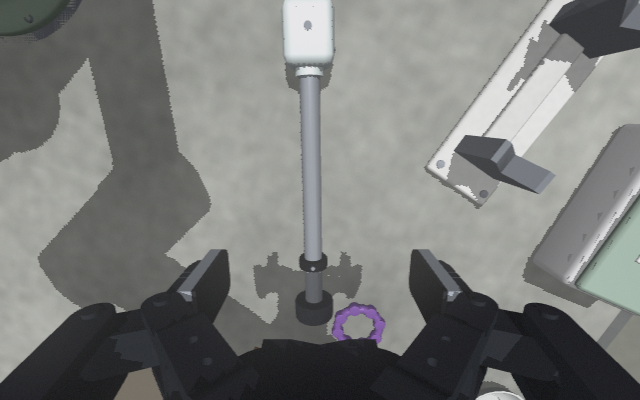

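Run:
```python
from h import *
z=np.load("w1.npz");c=(z["K"],z["T"]);im=cv2.imread("pics/w1.png");g=cv2.GaussianBlur(cv2.cvtColor(im,6),(3,3),0).astype(float)
P=[]
for v in range(95,240,5):
    u0=311+ (v-170)*0.04; d=np.gradient(g[v]);w=range(int(u0-16),int(u0+17))
    ad=np.abs(d); L=max(range(int(u0-16),int(u0-4)),key=lambda u:ad[u]);R=max(range(int(u0+4),int(u0+17)),key=lambda u:ad[u])
    P.append(((L+R)/2,v,R-L))
P=np.array(P);print(P[:,2])
W=np.array([onz(c,p[:2],25)[:2] for p in P[P[:,2]<24]])
k=np.polyfit(W[:,1],W[:,0],1);print("x=k*y+b",k,"res",np.abs(np.polyval(k,W[:,1])-W[:,0]).max())
h=np.degrees(np.arctan2(1,k[0]));print("boom y heading",h)
print("rows at col 313:",g[246:282,313].astype(int)); print("rows at socket:",g[60:85,308].astype(int))
d=np.array([np.cos(np.radians(h)),np.sin(np.radians(h))])
for uv,zz,off in [((313,253),43,-91),((313,272),43,-103),((310,75),30,122),((228,180),0,0)][:3]:
    q=onz(c,uv,zz)[:2];print(uv,q.round(1),"middle ->",(q-d*off).round(1))
# widths check
print(np.linalg.norm(onz(c,(300,85),36)-onz(c,(319,85),36)))
```

```text
[21. 21. 21. 21. 20. 20. 20. 20. 20. 20. 20. 19. 20. 20. 20. 20. 20. 20.
 19. 20. 19. 19. 19. 19. 19. 18. 18. 18. 18.]
x=k*y+b [ -0.42870875 367.60923177] res 0.6837287510236365
boom y heading 113.20523724525201
rows at col 313: [159 159 159 158 158 158 159 158 159 158 158 158 158 158 136  89  60  58
  59  63  84 122 149 146 114  81  81  96 101 101 101 101 101 100 101 101]
rows at socket: [175 164 149 130 112 115 156 210 231 231 231 231 230 216 169 128 137 163
 172 172 173 173 173 172 172]
(313, 253) [ 451.6 -193. ] middle -> [ 415.8 -109.4]
(313, 272) [ 461.1 -216.2] middle -> [ 420.5 -121.6]
(310, 75) [373.   -9.4] middle -> [ 421.1 -121.5]
20.03193093089052
```

```bash
python3 -m pendant '[0,0,-10,0,0,8.5,0, 0,0,-20,0,0,8.5,0, 0,0,-20,0,0,8.5,0, 0,0,-10,0,0,8.5,-0.5]'
python3 -c "
from h import *
go([623,60,320],-101.5)"
```

```text
clock: 2.45
tool_pos: [426.7, -99.7, 311.2]
tcp_rot: [-1.585, 0.011, -1.77]
force: [0.5, -1.0, 0.0]
gripper_width: 85.4
t 2.45 pos [426.7 -99.7 311.2] H [ -90.81    0.6  -101.44] shift now [-195.6   -9.   160.6] after turn [-195.7   -8.8  160.5] turn [ 0.81  0.07 -0.6 ] F [ 0.5 -1.   0. ] w 85.4
```

```bash
python3 -m pendant '[0,-33,-1,27,0,0,0, 0,-33,-1,27,0,0,0, 0,-33,-1,27,0,0,0, 0,-33,-1,27,0,0,0, 0,-33,-1,27,0,0,0, 0,-26,-1,22,0.5,0,-0.4, 0,0,0,0,0,0,0]'
python3 -c "
from h import *
go([623,60,320],-101.5)
c=cam('wrist');cv2.imwrite('pics/w2.png',capture('wrist'));print(np.linalg.inv(c[1]).round(2).tolist())
np.savez('w2.npz',K=c[0],T=c[1])"
```

```text
clock: 3.15
tool_pos: [625.6, 58.7, 316.0]
tcp_rot: [-1.576, 0.001, -1.778]
force: [0.9, 0.0, -0.5]
gripper_width: 85.3
t 3.15 pos [625.6  58.7 316. ] H [-9.0300e+01  5.0000e-02 -1.0186e+02] shift now [-0.7 -3.9 -2.8] after turn [-0.8 -4.  -2.8] turn [ 0.3  -0.36 -0.05] F [ 0.9  0.  -0.5] w 85.3
[[0.98, 0.2, 0.06, 640.28], [-0.21, 0.94, 0.27, 126.56], [-0.01, -0.27, 0.96, 439.54], [0.0, 0.0, 0.0, 1.0]]
```

View pics/w2.png

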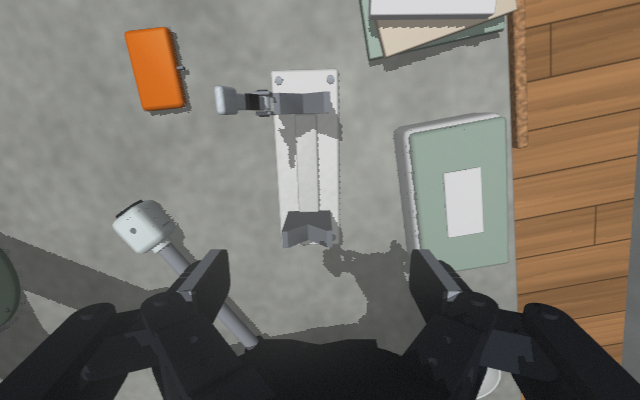

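Run:
```python
from h import *
im=cv2.imread("pics/w2.png")
a=cv2.resize(im[60:130,205:345],None,fx=5.5,fy=4,interpolation=cv2.INTER_CUBIC);b=cv2.resize(im[190:260,205:345],None,fx=5.5,fy=4,interpolation=cv2.INTER_CUBIC)
cv2.imwrite("pics/z2.png",np.vstack([a,b]))
```

```text
(no output)
```

View pics/z2.png

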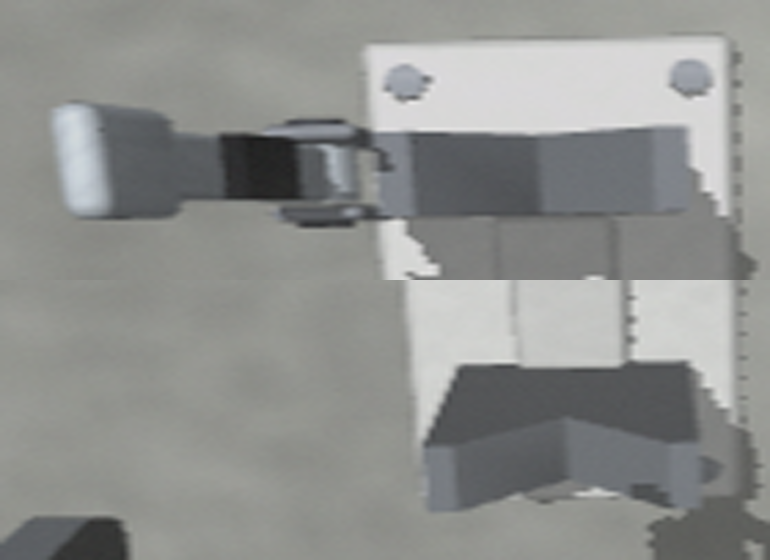

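```bash
cat > seat.py <<'E'
from h import *
z=np.load("w2.npz");c=(z["K"],z["T"])
U=lambda x,y:(205+x/5.5,60+y/4 if y<280 else 190+(y-280)/4)
if __name__=="__main__":
    V=[]
    for xy,y in [((541,133),91),((541,215),69),((567,418),-69),((567,487),-91)]:
        q=onz(c,U(*xy),69.4);V.append(q[:2]);print(xy,y,q.round(1))
    V=np.array(V);k=(V[:2].mean(0)-V[2:].mean(0));print("dist (160):",np.linalg.norm(k),"mid",V.mean(0),"heading",np.degrees(np.arctan2(k[1],k[0])))
    h=np.arctan2(k[1],k[0]);Y=np.array([np.cos(h),np.sin(h)]);X=np.array([Y[1],-Y[0]])
    A=onz(c,U(366,45),12)[:2];B=onz(c,U(728,38),12)[:2];print("corners",A,B,np.linalg.norm(A-B),"centre from plate",(A+B)/2-125*Y, "heading",np.degrees(np.arctan2(*(B-A)[::-1]))+90)
    for xy in [(428,455),(700,455),(378,130),(688,127)]: print("V top",onz(c,U(*xy),93).round(1))
    S=np.array([*V.mean(0),85]);Hn=S+np.r_[-40*X+80*Y,18]
    print("hinge",Hn)
    # lever tip centre: intersect ray with vertical plane through hinge containing X
    o,d=ray(c,U(58,160));n=np.r_[Y,0]
    for xy in [(58,160),(105,160),(178,160)]:
        o,d=ray(c,U(*xy));
        for z_ in (120,150,170,185):
            p=o+d*(z_-o[2])/d[2];print(xy,z_,((p-Hn)@np.r_[X,0]).round(1),((p-Hn)@n).round(1))
E
python3 seat.py
```

```text
(541, 133) 91 [625.  153.4  69.4]
(541, 215) 69 [620.  131.3  69.4]
(567, 418) -69 [595.7  -4.8  69.4]
(567, 487) -91 [590.5 -28.4  69.4]
dist (160): 161.64988436607268 mid [607.81128854  62.87135171] heading 79.52508116116078
corners [587.86406458 192.67611332] [672.43741179 177.01637124] 86.01092129146414 centre from plate [607.42510202  61.92941894] heading 79.50982572693825
V top [565.6  -1.9  93. ]
V top [625.  -14.2  93. ]
V top [594.8 159.   93. ]
V top [654.5 147.3  93. ]
hinge [583.02231222 148.81032222 103.        ]
(58, 160) 120 -45.1 4.7
(58, 160) 150 -35.2 3.2
(58, 160) 170 -28.6 2.2
(58, 160) 185 -23.7 1.4
(105, 160) 120 -36.5 4.5
(105, 160) 150 -27.4 3.0
(105, 160) 170 -21.4 2.0
(105, 160) 185 -16.8 1.3
(178, 160) 120 -23.2 4.2
(178, 160) 150 -15.4 2.7
(178, 160) 170 -10.1 1.7
(178, 160) 185 -6.2 1.0
```

```bash
python3 -m pendant '[0,0,0,0,0,-8.5,0, 0,0,0,0,0,-8.5,0, 0,0,0,0,0,-8.5,0, 0,0,0,0,0,-8.5,0]'
python3 -c "
from h import *
go([419.5,-121,150],-66.8)"
```

```text
clock: 3.6
tool_pos: [619.9, 53.8, 314.3]
tcp_rot: [-1.583, 0.005, -1.176]
force: [0.1, 0.8, -0.6]
gripper_width: 85.6
t 3.6 pos [619.9  53.8 314.3] H [-90.71   0.29 -67.4 ] shift now [  85.2  167.  -250.1] after turn [  81.7  164.3 -253. ] turn [ 0.71 -0.6  -0.3 ] F [ 0.1  0.8 -0.6] w 85.6
```

```bash
python3 -m pendant '[0,12,18,-37,0,0,0, 0,12,20,-37,0,0,0, 0,12,24,-37,0,0,0, 0,12,24,-37,0,0,0, 0,12,24,-37,0,0,0, 0,12,24,-37,0.4,-0.3,-0.3, 0,10,24,-25,0.3,-0.3,0, 0,0,0,0,0,0,0]'
python3 -c "
from h import *
go([419.5,-121,26],-66.8)"
```

```text
clock: 4.4
tool_pos: [403.7, -126.6, 153.3]
tcp_rot: [-1.573, -0.001, -1.171]
force: [-0.5, 0.0, -0.1]
gripper_width: 85.1
t 4.4 pos [ 403.7 -126.6  153.3] H [-9.011e+01 -3.000e-02 -6.707e+01] shift now [  0.9 127.2  17. ] after turn [  1.  127.3  16.8] turn [ 0.11 -0.27  0.03] F [-0.5  0.  -0.1] w 85.1
```

```bash
python3 -m pendant '[0,1,15,16,0,-0.3,0, 0,0,25,0,0,0,0, 0,0,25,0,0,0,0, 0,0,25,0,0,0,0, 0,0,15,0,0,0,0, 0,0,0,0,0,0,0]'
python3 -c "
from h import *
go([419.5,-121,26],-66.8)"
```

```text
clock: 5.0
tool_pos: [417.5, -124.3, 49.3]
tcp_rot: [-1.569, -0.005, -1.174]
force: [-0.5, -0.3, -0.4]
gripper_width: 85.5
t 5.0 pos [ 417.5 -124.3   49.3] H [-89.9   -0.26 -67.24] shift now [-2.4 23.3  3. ] after turn [-2.2 23.3  3.1] turn [-0.1  -0.44  0.26] F [-0.5 -0.3 -0.4] w 85.5
```

```bash
python3 -m pendant '[0,-2,12,3,0,-0.4,0.2, 0,0,9,0,0,0,0, 0,0,2,0,0,0,0, 0,0,0,0,0,0,0]' 30
python3 -c "
from h import *
go([419.5,-121,25],-66.8)"
```

```text
clock: 5.4
tool_pos: [421.3, -121.8, 27.1]
tcp_rot: [-1.567, -0.003, -1.166]
force: [0.2, -0.1, 0.8]
gripper_width: 85.2
t 5.4 pos [ 421.3 -121.8   27.1] H [-89.76  -0.2  -66.82] shift now [-1.5  2.1 -1.3] after turn [-1.5  2.1 -1.3] turn [-0.24 -0.02  0.2 ] F [ 0.2 -0.1  0.8] w 85.2
```

```bash
python3 -m pendant '[0.5,-1,1,-1,0,0,0, 0.8,0,0,0,0,0,0, 0.9,0,0,0,0,0,0, 0.9,0,0,0,0,0,0, 0.9,0,0,0,0,0,0, 0.9,0,0,0,0,0,0, 0.9,0,0,0,0,0,0, 0.9,0,0,0,0,0,0]' 50
python3 -c "
from h import *
go([419.5,-121,25],-66.8)"
```

```text
clock: 6.2
tool_pos: [420.7, -121.7, 27.3]
tcp_rot: [-1.565, -0.005, -1.166]
force: [1.2, 0.6, -0.3]
gripper_width: 20.3
t 6.2 pos [ 420.7 -121.7   27.3] H [-89.68  -0.3  -66.81] shift now [-1.1  2.3 -0.8] after turn [-1.1  2.3 -0.8] turn [-0.32 -0.01  0.3 ] F [ 1.2  0.6 -0.3] w 20.3
```

```bash
python3 -m pendant '[0.9,0,-5,0,0,0,0, 0.9,0,-15,0,0,0,0, 0.9,0,-30,0,0,0,0, 0.9,0,-40,0,0,0,0, 0.9,0,-40,0,0,0,0, 0.9,0,-40,0,0,0,0, 0.9,0,-20,0,0,0,0, 0.9,0,0,0,0,0,0]' 60
python3 -c "
from h import *
go([607.8,62.5,220],-100.5)"
```

```text
clock: 7.0
tool_pos: [414.9, -118.9, 222.9]
tcp_rot: [-1.572, 0.004, -1.166]
force: [0.0, -0.4, -4.2]
gripper_width: 20.3
t 7.0 pos [ 414.9 -118.9  222.9] H [-90.07   0.22 -66.83] shift now [-90.9   2.9 248.7] after turn [-213.6    2.9  156.6] turn [ 0.13 33.67 -0.19] F [ 0.  -0.4 -4.2] w 20.3
```

```bash
python3 -m pendant '[0.9,0,-10,0,0,5,0, 0.9,0,-15,0,0,7,0, 0.9,0,-15,0,0,8,0, 0.9,0,-10,0,0,7,0, 0.9,0,-5,0,0,4,0, 0.9,0,0,0,0,2,0, 0.9,0,0,0,0,0,0]'
python3 -c "
from h import *
go([605.8,52.5,270],-100.5)"
```

```text
clock: 7.7
tool_pos: [409.3, -116.2, 269.6]
tcp_rot: [-1.59, 0.007, -1.767]
force: [-0.0, -0.3, -2.9]
gripper_width: 20.1
t 7.7 pos [ 409.3 -116.2  269.6] H [ -91.1     0.41 -101.22] shift now [-203.7   -2.   159.9] after turn [-201.7   -0.4  162.4] turn [ 1.1  -0.72 -0.42] F [-0.  -0.3 -2.9] w 20.1
```

```bash
python3 -m pendant '[0.9,-15,0,12,0.4,-0.3,-0.2, 0.9,-28,0,22,0.4,-0.3,-0.2, 0.9,-30,0,24,0.3,-0.2,0, 0.9,-30,0,24,0,0,0, 0.9,-30,0,24,0,0,0, 0.9,-30,0,24,0,0,0, 0.9,-20,0,16,0,0,0, 0.9,-10,0,8,0,0,0, 0.9,0,0,0,0,0,0]'
python3 -c "
from h import *
go([605.8,52.5,120],-100.5)
cv2.imwrite('pics/sc3.png',capture('scene'));cv2.imwrite('pics/sd3.png',capture('side'))"
```

```text
clock: 8.6
tool_pos: [596.3, 53.2, 251.7]
tcp_rot: [-1.592, -0.001, -1.747]
force: [-0.0, -0.2, -3.8]
gripper_width: 20.3
t 8.6 pos [596.3  53.2 251.7] H [-9.1240e+01 -3.0000e-02 -1.0009e+02] shift now [ -1.  131.5  12.3] after turn [ -1.  131.7   9.4] turn [1.24 0.41 0.03] F [-0.  -0.2 -3.8] w 20.3
```

```bash
python3 -m pendant '[0.9,-1,10,8,0.8,0.3,0, 0.9,0,25,4,0.4,0,0, 0.9,0,30,0,0,0,0, 0.9,0,30,0,0,0,0, 0.9,0,20,0,0,0,0, 0.9,0,8,0,0,0,0, 0.9,0,0,0,0,0,0]'
python3 -c "
from h import *
go([606,52.7,108],-100.5)"
```

```text
clock: 9.4
tool_pos: [600.6, 44.2, 124.6]
tcp_rot: [-1.575, -0.004, -1.76]
force: [-0.4, 0.0, -3.0]
gripper_width: 19.9
t 9.4 pos [600.6  44.2 124.6] H [ -90.24   -0.24 -100.83] shift now [-9.5 16.6  3.7] after turn [-9.4 16.6  3.7] turn [ 0.25 -0.34  0.24] F [-0.4  0.  -3. ] w 19.9
```

```bash
python3 -m pendant '[0.9,-6,3,3,0.2,-0.3,0.2, 0.9,-3,4,1,0,0,0, 0.9,0,0,0,0,0,0, 0.9,0,0,0,0,0,0]'
python3 -c "
from h import *
go([606,52.7,108],-100.5)
cv2.imwrite('pics/sc4.png',capture('scene'));cv2.imwrite('pics/sd4.png',capture('side'))
a=capture('wrist');cv2.imwrite('pics/w4.png',a)
x=cv2.imread('pics/sc4.png')[150:350,270:470];y=cv2.imread('pics/sd4.png')[140:340,180:380]
cv2.imwrite('pics/z4.png',np.hstack([cv2.resize(i,(400,400),interpolation=2) for i in(x,y)]))"
```

```text
clock: 9.8
tool_pos: [608.7, 52.2, 120.8]
tcp_rot: [-1.566, 0.0, -1.755]
force: [-0.3, 0.5, -3.3]
gripper_width: 20.2
t 9.8 pos [608.7  52.2 120.8] H [-8.9710e+01  2.0000e-02 -1.0054e+02] shift now [ 0.1 12.8 -2.8] after turn [ 0.1 12.8 -2.8] turn [-0.29 -0.04 -0.02] F [-0.3  0.5 -3.3] w 20.2
```

View pics/z4.png

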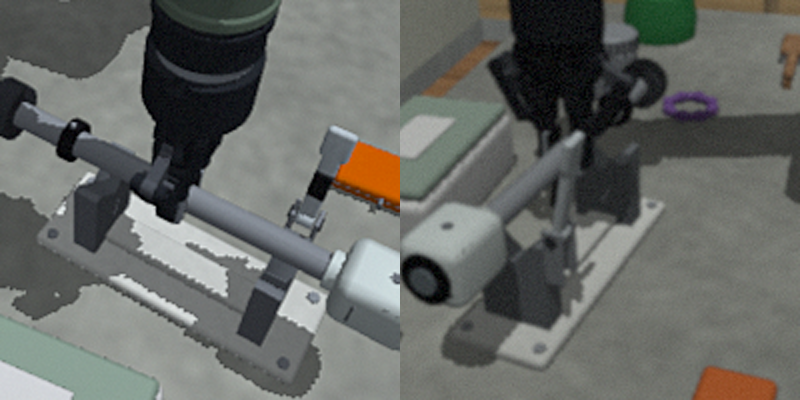

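```bash
python3 -m pendant '[0.9,0,6,-2,0,0,0, 0.9,0,6,-1,0,0,0, 0.9,0,6,0,0,0,0, 0.9,0,0,0,0,0,0]'
python3 -c "
from h import *
go([606,52.7,88],-100.5)"
```

```text
clock: 10.35
tool_pos: [604.9, 52.7, 101.0]
tcp_rot: [-1.567, 0.0, -1.755]
force: [-0.2, -0.9, -3.8]
gripper_width: 20.0
t 10.35 pos [604.9  52.7 101. ] H [-8.9760e+01  1.0000e-02 -1.0056e+02] shift now [-0.2 13.1  1. ] after turn [-0.2 13.   1. ] turn [-0.24 -0.06 -0.01] F [-0.2 -0.9 -3.8] w 20.0
```

```bash
python3 -m pendant '[0.9,0,4,1,0,0,0, 0.9,0,3,0,0,0,0, 0.9,0,1,0,0,0,0, 0.9,0,0,0,0,0,0]'
python3 -m pendant '[0.9,0,2,0,0,0,0, 0.9,0,0,0,0,0,0]'
```

```text
clock: 10.75
tool_pos: [605.9, 52.4, 91.8]
tcp_rot: [-1.567, 0.0, -1.755]
force: [0.1, -0.3, -4.0]
gripper_width: 20.2
clock: 10.95
tool_pos: [606.1, 52.4, 89.8]
tcp_rot: [-1.567, 0.0, -1.755]
force: [-0.4, -0.4, -3.6]
gripper_width: 19.9
```

```bash
python3 -m pendant '[0.9,0,1,0,0,0,0, 0.9,0,0,0,0,0,0]'
python3 -m pendant '[0.9,0,1,0,0,0,0, 0.9,0,0,0,0,0,0]'
python3 -m pendant '[0.9,0,1,0,0,0,0, 0.9,0,0,0,0,0,0]'
```

```text
clock: 11.15
tool_pos: [606.3, 52.4, 88.9]
tcp_rot: [-1.567, 0.0, -1.755]
force: [0.0, -0.4, -2.8]
gripper_width: 20.2
clock: 11.35
tool_pos: [606.4, 52.4, 88.2]
tcp_rot: [-1.566, 0.0, -1.755]
force: [-0.9, -0.2, -2.8]
gripper_width: 20.8
clock: 11.55
tool_pos: [606.4, 52.4, 88.2]
tcp_rot: [-1.566, 0.0, -1.755]
force: [-1.0, -0.2, -3.0]
gripper_width: 20.1
```

```bash
python3 -m pendant '[0.9,0,1,0,0,0,0]'
python3 -m pendant '[0.9,0,1.5,0,0,0,0]'
python3 -m pendant '[0.9,0,1.5,0,0,0,0]'
```

```text
clock: 11.65
tool_pos: [606.5, 52.4, 88.0]
tcp_rot: [-1.565, 0.0, -1.755]
force: [-4.6, 0.3, 9.5]
gripper_width: 20.7
clock: 11.75
tool_pos: [606.5, 52.4, 87.9]
tcp_rot: [-1.565, 0.0, -1.755]
force: [-7.6, 0.7, 14.4]
gripper_width: 20.1
clock: 11.85
tool_pos: [606.5, 52.4, 88.0]
tcp_rot: [-1.564, -0.0, -1.755]
force: [-6.7, -0.1, 11.6]
gripper_width: 19.9
```

```bash
python3 -m pendant '[0.9,0,-0.3,-0.6,0,0,0, 0.9,0,0,0,0,0,0, 0.6,0,0,0,0,0,0, 0.6,0,0,0,0,0,0, 0.6,0,0,0,0,0,0, 0.6,0,0,0,0,0,0]' 20
python3 -c "
from h import *
go([606,52.7,88],-100.5)
cv2.imwrite('pics/sc5.png',capture('scene'));cv2.imwrite('pics/sd5.png',capture('side'))
c=cam('wrist');np.savez('w5.npz',K=c[0],T=c[1]);cv2.imwrite('pics/w5.png',capture('wrist'))"
```

```text
clock: 12.45
tool_pos: [607.7, 52.4, 88.8]
tcp_rot: [-1.56, 0.0, -1.755]
force: [0.6, 0.9, 0.2]
gripper_width: 33.7
t 12.45 pos [607.7  52.4  88.8] H [-8.9400e+01  3.0000e-02 -1.0056e+02] shift now [-0.   0.8 -1.7] after turn [-0.   0.8 -1.7] turn [-0.6  -0.06 -0.03] F [0.6 0.9 0.2] w 33.7
```

View pics/w5.png

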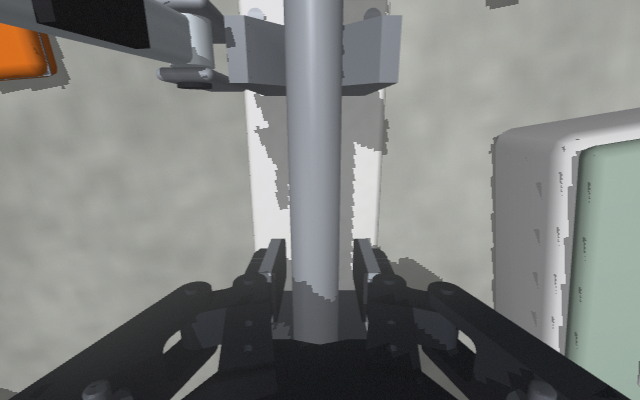

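```bash
python3 -m pendant '[0.6,0,0.5,-1.6,0,0,0, 0.6,0,0,0,0,0,0, 0.8,0,0,0,0,0,0, 0.9,0,0,0,0,0,0, 0.9,0,0,0,0,0,0, 0.9,0,0,0,0,0,0]' 25
python3 -m pendant '[0.9,0,0,0,0,0,0]'
```

```text
clock: 13.2
tool_pos: [605.7, 52.8, 88.4]
tcp_rot: [-1.561, 0.0, -1.755]
force: [0.8, 0.3, 0.2]
gripper_width: 20.9
clock: 13.3
tool_pos: [605.7, 52.8, 88.4]
tcp_rot: [-1.561, 0.0, -1.755]
force: [0.3, 0.2, 1.1]
gripper_width: 21.0
```

```bash
python3 -m pendant '[0.9,-2,0,0,0,0,0]'
python3 -m pendant '[0.9,-2,0,0,0,0,0]'
python3 -m pendant '[0.9,-2,0,0,0,0,0]'
```

```text
clock: 13.4
tool_pos: [605.9, 53.6, 88.4]
tcp_rot: [-1.561, -0.002, -1.756]
force: [-2.2, -3.1, 1.6]
gripper_width: 21.1
clock: 13.5
tool_pos: [606.1, 54.8, 88.4]
tcp_rot: [-1.561, -0.004, -1.756]
force: [-0.8, -3.5, 0.7]
gripper_width: 21.2
clock: 13.6
tool_pos: [606.3, 56.2, 88.4]
tcp_rot: [-1.561, -0.006, -1.757]
force: [-1.0, -4.2, 1.8]
gripper_width: 21.0
```

```bash
for i in 1 2; do python3 -m pendant '[0.9,-2,0,0,0,0.1,0]'|egrep 'tool_pos|force'; done
for i in 1 2 3; do python3 -m pendant '[0.9,-1,0,0,0,0,0]'|egrep 'tool_pos|force'; done
```

```text
tool_pos: [606.7, 57.9, 88.4]
force: [-1.0, -5.0, 1.3]
tool_pos: [607.0, 59.8, 88.3]
force: [-1.5, -4.8, 1.4]
tool_pos: [607.2, 60.9, 88.4]
force: [-1.3, -4.8, 1.3]
tool_pos: [607.4, 62.0, 88.4]
force: [-1.6, -4.7, 1.3]
tool_pos: [607.6, 63.0, 88.3]
force: [-1.3, -3.1, 1.3]
```

```bash
python3 -m pendant '[0.9,-1,0,0,0,0,0]'
python3 -m pendant '[0.9,-1,0,0,0,0,0]'
python3 -m pendant '[0.9,-1,0,0,0,0,0]'
```

```text
clock: 14.2
tool_pos: [607.8, 64.0, 88.4]
tcp_rot: [-1.561, -0.008, -1.76]
force: [-0.5, -4.5, 1.0]
gripper_width: 21.1
clock: 14.3
tool_pos: [608.0, 65.0, 88.4]
tcp_rot: [-1.561, -0.008, -1.76]
force: [-2.7, -5.7, 1.0]
gripper_width: 21.1
clock: 14.4
tool_pos: [608.0, 65.1, 88.3]
tcp_rot: [-1.561, -0.01, -1.761]
force: [-2.2, -9.3, 1.3]
gripper_width: 21.2
```

```bash
python3 -m pendant '[0.9,-0.8,0,0,0,0,0]'
python3 -m pendant '[0.9,-0.8,0,0,0,0,0]'
```

```text
clock: 14.5
tool_pos: [607.9, 65.0, 88.3]
tcp_rot: [-1.561, -0.012, -1.761]
force: [-1.9, -5.2, 2.1]
gripper_width: 21.2
clock: 14.6
tool_pos: [608.0, 65.1, 88.3]
tcp_rot: [-1.561, -0.014, -1.761]
force: [-2.8, -5.2, 1.1]
gripper_width: 20.9
```

```bash
python3 -m pendant '[0.9,-1.3,0,0,0,0,0]'
python3 -m pendant '[0.9,-1.5,0,0,0,0,0]'
```

```text
clock: 14.7
tool_pos: [608.0, 65.1, 88.4]
tcp_rot: [-1.561, -0.017, -1.762]
force: [-0.9, -8.1, 2.3]
gripper_width: 21.2
clock: 14.8
tool_pos: [608.0, 65.1, 88.3]
tcp_rot: [-1.561, -0.021, -1.763]
force: [-3.0, -8.2, 3.1]
gripper_width: 20.9
```

```bash
python3 -m pendant '[0.9,-2,0,0,0,0,0]'
python3 -m pendant '[0.9,-2,0,0,0,0,0]'
python3 -c "
from h import *
go([608,65,88],-100.5)
x=capture('scene');cv2.imwrite('pics/sc6.png',x);y=capture('side');cv2.imwrite('pics/sd6.png',y)
x=x[150:350,270:470];y=y[140:340,180:380]
cv2.imwrite('pics/z6.png',np.hstack([cv2.resize(i,(400,400),interpolation=2) for i in(x,y)]))"
```

```text
clock: 14.9
tool_pos: [608.0, 65.2, 88.3]
tcp_rot: [-1.561, -0.025, -1.764]
force: [-1.9, -10.9, 2.7]
gripper_width: 21.2
clock: 15.0
tool_pos: [608.0, 65.3, 88.3]
tcp_rot: [-1.561, -0.029, -1.765]
force: [-2.9, -9.6, 3.3]
gripper_width: 21.1
t 15.0 pos [608.   65.3  88.3] H [ -89.45   -1.68 -101.12] shift now [0.3 0.3 0.1] after turn [0.3 0.3 0.1] turn [-0.54 -0.62  1.68] F [-2.9 -9.6  3.3] w 21.1
```

View pics/z6.png

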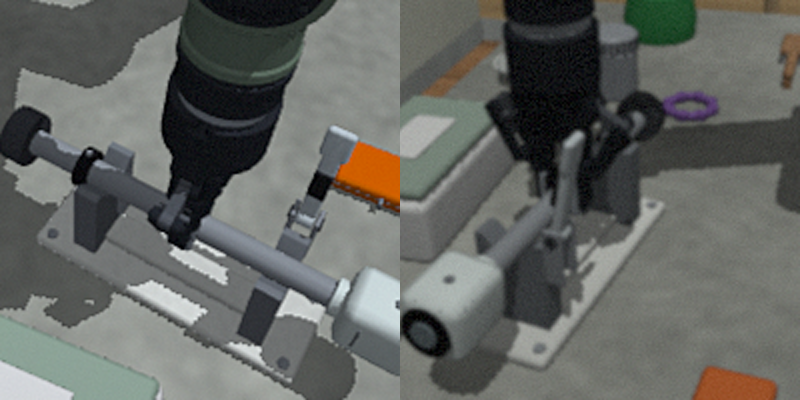

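```bash
python3 -m pendant '[0.9,0,0,0,0,0,0, 0.7,0,0,0,0,0,0, 0.65,0,0,0,0,0,0, 0.65,0,0,0,0,0,0, 0.65,0,0,0,0,-0.6,1.7, 0.65,0,0,0,0,0,0, 0.9,0,0,0,0,0,0, 0.9,0,0,0,0,0,0, 0.9,0,0,0,0,0,0, 0.9,0,0,0,0,0,0]'
python3 -m pendant '[0.9,-1.5,0,0,0,0,0.2]'
python3 -m pendant '[0.9,-1.5,0,0,0,0,0.3]'
```

```text
clock: 16.1
tool_pos: [608.8, 69.7, 88.1]
tcp_rot: [-1.561, 0.008, -1.752]
force: [-0.3, -0.8, 0.8]
gripper_width: 21.3
clock: 16.2
tool_pos: [608.8, 69.8, 88.1]
tcp_rot: [-1.561, 0.007, -1.753]
force: [-1.8, -8.2, 1.5]
gripper_width: 21.1
clock: 16.3
tool_pos: [608.8, 69.8, 88.1]
tcp_rot: [-1.561, 0.009, -1.753]
force: [-2.6, -6.4, 2.2]
gripper_width: 21.1
```

```bash
python3 -m pendant '[0.9,-2,0,0,0,0,0.1]'
python3 -m pendant '[0.9,-2,0,0,0,0,0.3]'
```

```text
clock: 16.4
tool_pos: [608.8, 69.8, 88.2]
tcp_rot: [-1.561, 0.006, -1.755]
force: [-1.9, -7.4, 3.0]
gripper_width: 21.2
clock: 16.5
tool_pos: [608.8, 69.8, 88.1]
tcp_rot: [-1.561, 0.007, -1.756]
force: [-1.3, -7.6, 1.3]
gripper_width: 20.9
```

```bash
python3 -m pendant '[0.9,-2.6,0,0,0,0,0.2]'
python3 -m pendant '[0.9,-2.6,0,0,0,0,0.3]'
```

```text
clock: 16.6
tool_pos: [608.8, 69.8, 88.1]
tcp_rot: [-1.561, 0.005, -1.757]
force: [-1.9, -8.7, 3.1]
gripper_width: 20.9
clock: 16.7
tool_pos: [608.8, 69.8, 88.1]
tcp_rot: [-1.561, 0.004, -1.758]
force: [-2.0, -9.0, 2.6]
gripper_width: 21.2
```

```bash
python3 -m pendant '[0.9,0,0,0,0,0,0, 0.7,0,0,0,0,0,0, 0.6,0,0,0,0,0,0, 0.6,0,0,0,0,0,0, 0.6,0,-10,0,0,0,0, 0.6,0,-30,0,0,0,0, 0.6,0,-40,0,0,0,0, 0.6,0,-40,0,0,0,0, 0.8,0,-40,0,0,0,0, 1,0,-15,0,0,0,0, 1,0,0,0,0,0,0]'
python3 -c "
from h import *
go([529,158.4,260],-100.5)
c=cam('wrist');np.savez('w7.npz',K=c[0],T=c[1]);cv2.imwrite('pics/w7.png',capture('wrist'))"
```

```text
clock: 17.8
tool_pos: [606.2, 71.4, 273.0]
tcp_rot: [-1.562, 0.009, -1.756]
force: [0.2, -1.2, -0.3]
gripper_width: 0.2
t 17.8 pos [606.2  71.4 273. ] H [ -89.5     0.5  -100.64] shift now [-71.2  12.8 -92.1] after turn [-71.5  13.  -91.8] turn [-0.5  -0.14 -0.5 ] F [ 0.2 -1.2 -0.3] w 0.2
```

View pics/w7.png

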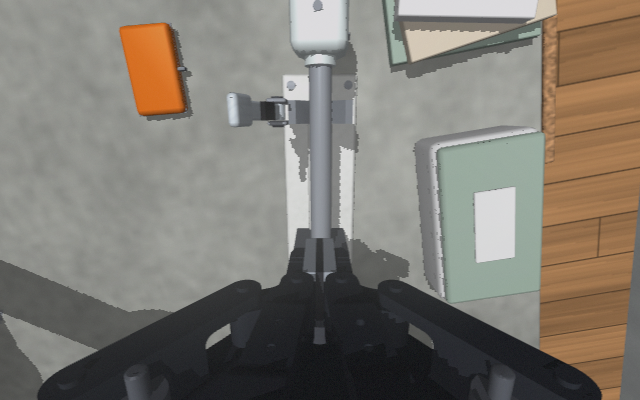

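```bash
python3 -m pendant '[1,-18,0,-23,0,0,0, 1,-18,0,-23,0,0,0, 1,-18,0,-23,0,0,0, 1,-12,0,-18,0,0,0, 1,-5,0,-5,0,0,-0.4, 1,0,0,0,0,0,0]'
python3 -c "
from h import *
go([529,158.4,179],-100.5)"
```

```text
clock: 18.45
tool_pos: [522.9, 159.9, 264.0]
tcp_rot: [-1.573, -0.002, -1.758]
force: [-0.4, -0.7, -0.1]
gripper_width: 0.0
t 18.45 pos [522.9 159.9 264. ] H [ -90.14   -0.12 -100.75] shift now [ 0.2 85.   6.5] after turn [ 0.4 85.   6.3] turn [ 0.14 -0.25  0.12] F [-0.4 -0.7 -0.1] w 0.0
```

```bash
python3 -m pendant '[1,0,20,3,0,0,0, 1,0,30,2,0,0,0, 1,0,25,0,0,0,0, 1,0,10,0,0,0,0, 1,0,0,0,0,0,0]'
python3 -c "
from h import *
go([529,158.4,179],-100.5)"
```

```text
clock: 18.95
tool_pos: [531.3, 155.9, 174.6]
tcp_rot: [-1.572, -0.004, -1.761]
force: [-1.2, 1.1, 0.5]
gripper_width: 0.1
t 18.95 pos [531.3 155.9 174.6] H [ -90.05   -0.22 -100.91] shift now [-2.  -4.4 -2.7] after turn [-2.  -4.4 -2.7] turn [ 0.05 -0.41  0.22] F [-1.2  1.1  0.5] w 0.1
```

```bash
python3 -m pendant '[1,-1,0,5,0,-0.4,0, 1,-1,0,5,0,0,0, 1,0,0,5,0,0,0, 1,0,0,5,0,0,0]'
python3 -m pendant '[1,0,0,5,0,0,0, 1,0,0,5,0,0,0, 1,0,0,5,0,0,0]'
python3 -m pendant '[1,0,0,5,0,0,0, 1,0,0,5,0,0,0, 1,0,0,5,0,0,0]'
```

```text
clock: 19.35
tool_pos: [552.9, 153.9, 177.4]
tcp_rot: [-1.572, -0.003, -1.754]
force: [-7.2, 0.1, 4.3]
gripper_width: -0.1
clock: 19.65
tool_pos: [566.5, 151.4, 179.1]
tcp_rot: [-1.576, -0.003, -1.753]
force: [-3.6, 0.5, 0.6]
gripper_width: 0.2
clock: 19.95
tool_pos: [579.1, 149.0, 178.6]
tcp_rot: [-1.583, -0.003, -1.752]
force: [-5.7, 0.7, -0.8]
gripper_width: 0.2
```

```bash
python3 -m pendant '[1,0,2,5,0,0,0, 1,0,2,5,0.3,0,0, 1,0,2,5,0.3,0,0]'
python3 -m pendant '[1,0,2,5,0.3,0,0, 1,0,2,5,0.3,0,0, 1,0,2,5,0,0,0]'
python3 -c "
from h import *
y=capture('side');cv2.imwrite('pics/sd8.png',y);x=capture('scene');cv2.imwrite('pics/sc8.png',x)
x=x[150:350,270:470];y=y[140:340,180:380]
cv2.imwrite('pics/z8.png',np.hstack([cv2.resize(i,(400,400),interpolation=2) for i in(x,y)]))"
```

```text
clock: 20.25
tool_pos: [594.2, 146.4, 173.8]
tcp_rot: [-1.573, -0.003, -1.752]
force: [-5.6, -0.0, 3.0]
gripper_width: 0.2
clock: 20.55
tool_pos: [606.7, 144.1, 167.1]
tcp_rot: [-1.569, -0.003, -1.751]
force: [-6.5, 1.3, 1.7]
gripper_width: -0.1
```

View pics/z8.png

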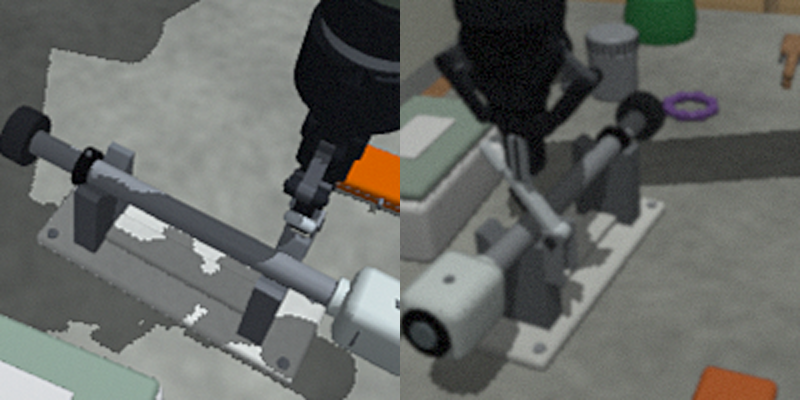

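```bash
python3 -m pendant '[1,0,-10,-3,0,0,0, 1,0,-25,0,0,0,0, 1,0,-12,5,0,0,0, 1,0,0,15,0,0,0, 1,0,0,15,0,0,0, 1,0,0,4,0,0,0, 1,0,0,0,0,0,0]'
python3 -c "
from h import *
go([642,137.5,190],-100.5)"
```

```text
clock: 21.35
tool_pos: [651.7, 137.0, 223.6]
tcp_rot: [-1.55, -0.0, -1.752]
force: [-0.2, 1.7, 0.2]
gripper_width: 0.2
t 21.35 pos [651.7 137.  223.6] H [-8.8790e+01 -2.0000e-02 -1.0037e+02] shift now [  1.2  33.4 -10.3] after turn [ 1.3 33.6 -9.6] turn [-1.21  0.13  0.02] F [-0.2  1.7  0.2] w 0.2
```

```bash
python3 -m pendant '[1,1,15,-3,-0.8,0,0, 1,0,15,-2,-0.4,0,0, 1,0,5,0,0,0,0]'
python3 -m pendant '[1,0,5,0,0,0,0, 1,0,5,0,0,0,0]'
python3 -m pendant '[1,0,5,0,0,0,0, 1,0,5,0,0,0,0]'
```

```text
clock: 21.65
tool_pos: [648.1, 136.9, 188.3]
tcp_rot: [-1.566, 0.0, -1.752]
force: [3.2, -1.1, 10.4]
gripper_width: 0.2
clock: 21.85
tool_pos: [654.2, 135.8, 181.9]
tcp_rot: [-1.551, 0.001, -1.752]
force: [2.8, -2.3, 9.3]
gripper_width: -0.2
clock: 22.05
tool_pos: [659.4, 134.8, 175.4]
tcp_rot: [-1.537, 0.001, -1.753]
force: [2.7, -1.7, 7.1]
gripper_width: -0.3
```

```bash
python3 -m pendant '[1,0,-8,0,0,0,0, 1,0,-6,-10,-1,0,0, 1,0,0,-12,-0.9,0,0, 1,0,0,0,0,0,0]'
python3 -c "
from h import *
go([645,137,180],-100.5)"
```

```text
clock: 22.45
tool_pos: [632.6, 139.4, 187.3]
tcp_rot: [-1.579, -0.0, -1.753]
force: [-0.5, 0.4, 0.5]
gripper_width: 0.1
t 22.45 pos [632.6 139.4 187.3] H [ -90.47   -0.   -100.44] shift now [ 0.1  7.2 12.7] after turn [ 0.1  7.3 12.6] turn [0.47 0.06 0.  ] F [-0.5  0.4  0.5] w 0.1
```

```bash
python3 -m pendant '[1,0,6,2,0,0,0, 1,0,6,0,0,0,0]'
python3 -m pendant '[1,0,5,0,0,0,0, 1,0,5,-1,-0.3,0,0]'
python3 -m pendant '[1,0,5,-1,-0.3,0,0, 1,0,5,-1,-0.3,0,0]'
```

```text
clock: 22.65
tool_pos: [634.0, 139.4, 174.8]
tcp_rot: [-1.579, 0.0, -1.752]
force: [0.4, -0.8, -0.0]
gripper_width: 0.0
clock: 22.85
tool_pos: [634.1, 139.7, 164.7]
tcp_rot: [-1.582, 0.001, -1.752]
force: [-0.4, -1.3, 6.3]
gripper_width: 0.2
clock: 23.05
tool_pos: [634.8, 139.9, 156.2]
tcp_rot: [-1.586, 0.002, -1.753]
force: [1.1, -1.6, 6.1]
gripper_width: 0.1
```

```bash
python3 -m pendant '[1,0,2,4,0.3,0,0, 1,0,3,4,0.3,0,0, 1,0,4,4,0.3,0,0]'
python3 -m pendant '[1,0,4,4,0,0,0, 1,0,4,3,0,0,0]'
python3 -c "
from h import *
go([658.5,134.5,135],-100.5)"
```

```text
clock: 23.35
tool_pos: [641.8, 138.7, 144.8]
tcp_rot: [-1.581, 0.002, -1.752]
force: [-4.6, 1.0, 3.9]
gripper_width: -0.0
clock: 23.55
tool_pos: [645.3, 138.0, 134.9]
tcp_rot: [-1.588, 0.002, -1.751]
force: [-4.6, 0.6, 4.5]
gripper_width: 0.0
t 23.55 pos [645.3 138.  134.9] H [-9.1000e+01  9.0000e-02 -1.0033e+02] shift now [ 1.1 -0.4 13.6] after turn [ 1.1 -0.1 13.6] turn [ 1.    0.17 -0.09] F [-4.6  0.6  4.5] w 0.0
```

```bash
python3 -m pendant '[1,0,-8,0,0.5,0,0, 1,0,-6,5,0.5,0,0, 1,1,0,7,0,0,0, 1,0,0,0,0,0,0]'
python3 -c "
from h import *
go([658.5,134.5,135],-100.5)
y=capture('side');cv2.imwrite('pics/sd9.png',y);x=capture('scene');cv2.imwrite('pics/sc9.png',x)
x=x[150:350,270:470];y=y[140:340,180:380]
cv2.imwrite('pics/z9.png',np.hstack([cv2.resize(i,(400,400),interpolation=2) for i in(x,y)]))"
```

```text
clock: 23.95
tool_pos: [659.6, 134.0, 148.9]
tcp_rot: [-1.567, 0.001, -1.752]
force: [1.0, -0.2, 0.3]
gripper_width: -0.1
t 23.95 pos [659.6 134.  148.9] H [-8.9770e+01  5.0000e-02 -1.0036e+02] shift now [-0.3 13.8 -1.3] after turn [-0.3 13.9 -1.2] turn [-0.23  0.14 -0.05] F [ 1.  -0.2  0.3] w -0.1
```

View pics/z9.png

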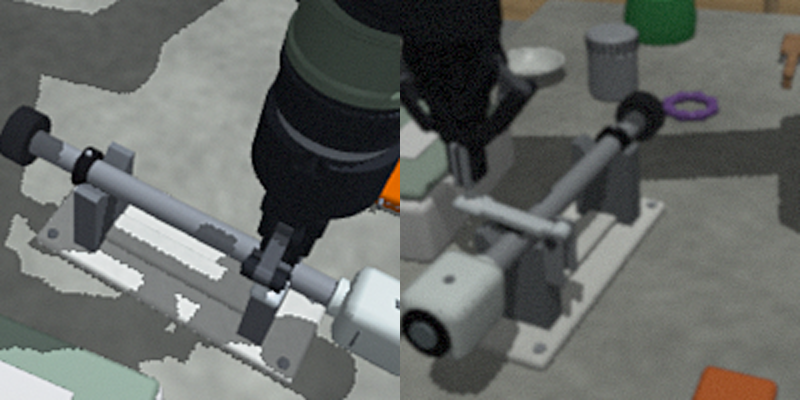

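```bash
python3 -m pendant '[1,0,5,0,0,0,0, 1,0,4,0,0,0,0]'
python3 -m pendant '[1,0,3,0,0,0,0]'
python3 -m pendant '[1,0,2,0,0,0,0]'
```

```text
clock: 24.25
tool_pos: [659.1, 134.3, 139.5]
tcp_rot: [-1.567, 0.001, -1.751]
force: [0.5, -0.4, -0.7]
gripper_width: 0.1
clock: 24.35
tool_pos: [658.8, 134.3, 135.8]
tcp_rot: [-1.568, 0.001, -1.751]
force: [-0.4, -1.1, 5.3]
gripper_width: -0.1
clock: 24.45
tool_pos: [659.2, 134.2, 133.8]
tcp_rot: [-1.567, 0.001, -1.751]
force: [0.1, -0.3, 3.8]
gripper_width: 0.1
```

```bash
python3 -m pendant '[1,0,1.5,0,0,0,0]'
python3 -m pendant '[1,0,1.5,0,0,0,0]'
python3 -m pendant '[1,0,1.5,0,0,0,0]'
```

```text
clock: 24.55
tool_pos: [659.4, 134.2, 132.6]
tcp_rot: [-1.566, 0.001, -1.751]
force: [-0.6, -0.2, 5.0]
gripper_width: 0.2
clock: 24.65
tool_pos: [659.5, 134.2, 131.5]
tcp_rot: [-1.566, 0.001, -1.751]
force: [-0.9, -0.8, 4.9]
gripper_width: -0.0
clock: 24.75
tool_pos: [659.6, 134.1, 130.3]
tcp_rot: [-1.565, 0.001, -1.751]
force: [-0.4, -0.1, 4.6]
gripper_width: -0.1
```

```bash
python3 -m pendant '[1,0,1.3,0,0,0,0]'
python3 -m pendant '[1,0,1.3,0,0,0,0]'
python3 -m pendant '[1,0,1.3,0,0,0,0]'
```

```text
clock: 24.85
tool_pos: [659.7, 134.1, 129.2]
tcp_rot: [-1.565, 0.001, -1.751]
force: [-0.1, -1.0, 4.4]
gripper_width: -0.0
clock: 24.95
tool_pos: [659.7, 134.1, 127.9]
tcp_rot: [-1.565, 0.001, -1.751]
force: [-0.7, -0.3, 4.7]
gripper_width: 0.3
clock: 25.05
tool_pos: [659.9, 134.1, 127.3]
tcp_rot: [-1.564, 0.001, -1.751]
force: [-2.8, -1.4, 12.3]
gripper_width: -0.0
```

```bash
python3 -m pendant '[1,0,0.6,0,0,0,0]'
python3 -m pendant '[1,0,0.8,0,0,0,0]'
```

```text
clock: 25.15
tool_pos: [659.8, 134.1, 127.3]
tcp_rot: [-1.564, 0.001, -1.751]
force: [-3.1, -0.4, 7.6]
gripper_width: -0.1
clock: 25.25
tool_pos: [659.9, 134.1, 127.3]
tcp_rot: [-1.563, 0.001, -1.751]
force: [-2.2, -0.5, 10.3]
gripper_width: -0.0
```

```bash
python3 -m pendant '[1,0,1,0,0,0,0]'
python3 -m pendant '[1,0,0,0,0,0,0, 1,0,-3,0,0,0,0, 1,0,-15,0,0,0,0, 1,0,-40,0,0,0,0, 1,0,-45,0,0,0,0, 1,-5,-30,-20,0,0,0, 1,-5,0,-35,0,0,0, 1,0,0,-40,0,0,0, 1,0,0,-20,0,0,0, 1,0,0,0,0,0,0]'
python3 -c "
from h import *
y=capture('side');cv2.imwrite('pics/sd10.png',y);x=capture('scene');cv2.imwrite('pics/sc10.png',x)
go([608,62,250],-100.5)
x0=cv2.imread('pics/scene0.png')
x=x[170:350,270:450];y=y[160:340,180:360]
cv2.imwrite('pics/z10.png',np.hstack([cv2.resize(i,(400,400),interpolation=2) for i in(x,y)]))"
```

```text
clock: 25.35
tool_pos: [659.9, 134.1, 127.2]
tcp_rot: [-1.563, 0.001, -1.751]
force: [-3.2, -0.4, 11.3]
gripper_width: 0.3
clock: 26.35
tool_pos: [541.6, 165.7, 258.4]
tcp_rot: [-1.575, 0.001, -1.752]
force: [1.0, 0.5, 1.0]
gripper_width: -0.1
t 26.45 pos [544.2 165.3 258.4] H [-9.0120e+01  5.0000e-02 -1.0045e+02] shift now [90.   8.2 81.5] after turn [89.9  8.4 81.5] turn [ 0.12  0.05 -0.05] F [ 0.  -0.5  0.2] w 0.0
```

Run:
```python
from h import *
a=cv2.imread('pics/scene0.png').astype(int);b=cv2.imread('pics/sc10.png').astype(int)
d=np.abs(a-b).max(2)>40
hsv=lambda i:cv2.cvtColor(i.astype(np.uint8),cv2.COLOR_BGR2HSV)
def cen(i,lo,hi,box):
    m=cv2.inRange(hsv(i),lo,hi);x0,y0,x1,y1=box;ys,xs=np.nonzero(m[y0:y1,x0:x1]);return (xs.mean()+x0).round(1),(ys.mean()+y0).round(1),len(xs)
for n,lo,hi,bx in [("green",(45,100,40),(75,255,255),(0,150,110,240)),("ring",(120,50,50),(150,255,255),(170,180,235,235)),("orange",(3,150,80),(18,255,255),(430,210,510,270)),("unit",(3,150,80),(18,255,255),(530,240,640,310)),("blue",(105,120,50),(125,255,255),(530,290,600,350)),("tub",(50,15,80),(90,120,255),(180,290,360,400)),("brush",(5,90,40),(20,255,255),(130,125,205,165))]:
    print(n,cen(a,lo,hi,bx),cen(b,lo,hi,bx))
c=cam('side');S=np.array([607.8,62.5,85]);h=np.radians(79.5);Y=np.array([np.cos(h),np.sin(h),0]);X=np.array([Y[1],-Y[0],0]);Z=np.array([0,0,1.])
H=S-40*X+80*Y+18*Z
y=capture('side');g=cv2.cvtColor(y,6)
for an in (0.02,0.1,0.2,0.3):
    p=H+77*(np.cos(an)*X+np.sin(an)*Z); e=H+91*(np.cos(an)*X+np.sin(an)*Z);u=proj(c,p);print(an,u.round(1),"end",proj(c,e).round(1))
u=proj(c,H+77*X).astype(int);print(g[u[1]-22:u[1]+14:1,u[0]])
f=cv2.cvtColor(cv2.imread('pics/sd9.png'),6);print("before",f[u[1]-22:u[1]+14:1,u[0]])
print(arm.state()["clock"])
```

```text
green (np.float64(55.6), np.float64(194.8), 3615) (np.float64(55.6), np.float64(194.8), 3616)
ring (np.float64(202.4), np.float64(207.3), 567) (np.float64(202.3), np.float64(207.4), 573)
orange (np.float64(466.1), np.float64(239.4), 1145) (np.float64(464.5), np.float64(238.8), 1249)
unit (np.float64(580.0), np.float64(278.2), 1182) (np.float64(580.2), np.float64(278.7), 1249)
blue (np.float64(563.7), np.float64(319.2), 1593) (np.float64(562.4), np.float64(319.1), 1706)
tub (np.float64(272.0), np.float64(352.1), 8727) (np.float64(271.8), np.float64(352.3), 8786)
brush (np.float64(164.5), np.float64(145.1), 633) (np.float64(164.5), np.float64(145.1), 632)
0.02 [217.3 244.4] end [210.  242.5]
0.1 [217.1 241.2] end [209.7 238.7]
0.2 [217.2 237.4] end [209.7 234.1]
0.3 [217.6 233.6] end [210.2 229.7]
[ 94  96  96  93  92  91  92  96  91  97  95  95  92  90  87  93 103 134
 162 170 174 178 168 164 160 144 125 101  98 114 122 119 106  92  90  96]
before [ 20  25  12  20  15  10  10  29  49  70  79  81  85  86  91  98 131 164
 174 169 164 157 142 119  91  68  70  68  67  70  70  73  71  75  65  65]
26.5
```

Run:
```python
from h import *
c=cam("scene");S=np.array([607.8,62.5,85]);h=np.radians(79.5);Y=np.array([np.cos(h),np.sin(h),0])
u=proj(c,S-97*Y).astype(int);v=proj(c,S-162*Y).astype(int);k=proj(c,S+192*Y).astype(int);print(u,v,k)
A,B=[cv2.imread(f"pics/{n}.png",0) for n in("sc6","sc10")]
for n,p in(("collar",u),("weight",v),("cam",k)):
    f=lambda i:np.float32(i[p[1]-15:p[1]+16,p[0]-15:p[0]+16]); print(n,"shift px sc6->sc10",cv2.phaseCorrelate(f(A),f(B)))
m=B[u[1]-18:u[1]+18,u[0]-18:u[0]+18]<35;ys,xs=np.nonzero(m);print("collar dark centroid",xs.mean()+u[0]-18,ys.mean()+u[1]-18,m.sum())
```

```text
[311 233] [280 216] [480 320]
collar shift px sc6->sc10 ((-0.2861315573907781, 0.3142096461705499), 0.8665462136268616)
weight shift px sc6->sc10 ((-0.19578380359066117, -0.13379345577568458), 0.9217577874660492)
cam shift px sc6->sc10 ((-0.0416642177624702, -0.12953415392279055), 0.9958439259789884)
collar dark centroid 311.8918918918919 232.6891891891892 148
```

Everything agrees: the boom hasn't moved since it was pushed home, the collar sits where expected, the lever is level and the robot is clear. I'm handing in.

```bash
python3 -c "
from workcell import arm
print(arm.hand_in())"
```

```text
the job is handed in; nothing more can be done
None
```

The boom is seated in both V-rests with its collar against the outer face of the rest without the clamp. The clamp lever is closed on the tube and the arm is clear. I handed in at about 26.5 s; no verdict was reported.

**How it went**
- **Seating:** I lowered the tube into the Vs by feel. Measured contact force peaked at about 14 N.
- **Sliding:** Drag was about 5 N. The tube stopped hard at the collar, where the push was about 9 to 11 N in total, so roughly 4 to 6 N on the stop.
- **Tilt during the first push:** The gripper tilted about 1.7° while pushing, so I let go, straightened it, regripped and pushed home again. The second push held about 4.5 N on the stop with the gripper straight.
- **Clamp:** I swung the lever over and pressed the paddle to 10–12 N (12.3 N peak), where it stopped moving.

**Last checks**
- The collar is within 1 px of its computed home position. The collar, weight and camera moved less than 0.5 px after the first push.
- The paddle's height in the side view matches a lever angle of about 0.02 rad.
- Six of the seven other things shifted by less than 2 px (the largest, clipper case and cream jar, look like changes in shadow).

**Not confirmed**
- I could not measure the clamp's force on the tube directly; I infer it from the paddle push.
- I could not view the final picture because the 12-picture limit was reached, so the final check was numerical only.
- I did not check the position of the snack pot numerically; the arm did not go near it.
- Three single-row moves during the slide came from a short shell loop rather than being typed one by one.

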